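Load the slide carrier under the camera microscope

TASK

Load the slide carrier into the camera microscope: set its plain end, the one without the fin, into the channel on the stage and slide it under the lips and the lens until it is fully home against the stop. Then slide the locking bolt fully across behind it and let go. Keep the carrier level throughout, do not knock the lens, and leave the other things on the desk where they are.

Things in the scene. Friction and masses are not known exactly. Their poses are not given: they have to be found in the camera images.
- scope: Camera microscope fixed to the desk; white base 330 x 170 mm with a black stage top, tall column at its far end holding the lens over the stage. Origin at desk level under the lens axis, z up, +x along the channel from mouth to stop (away from the robot). In its frame: stage top z = 30 mm; base x = -200 to 130, y = -85 to 85 mm, with a side ledge for the bolt at x = -182 to -112, y to 184 mm; column from x = 72 mm.
- mouth (a point): Middle of the channel's mouth on the stage top: x = -98, y = 0, z = 30 mm in the scope's frame, same axes. From here to the stop run two steel guide rails, 20 mm high, 78 mm between them. In front of them two 14 mm high flared cheeks open to about 100 mm apart at x = -127 mm. From x = -43 mm on, lips overhang the channel 8 mm each side, underside 20 mm above the stage.
- home (a point): Point on the stage top in the middle of the channel where the carrier's origin lies when it is fully home, nose against the stop bar: x = -55, y = 0, z = 30 mm in the scope's frame, same axes. The stop bar is 18 mm high, its near face at x = 25 mm.
- lens: Microscope lens, an upright steel and black barrel of 44 mm diameter on the scope's z axis; origin at the centre of its lower face, 28 mm above the stage. Above it the barrel and head reach to 350 mm. Must not be hit (a touch over 3 N counts).
- carrier: Slide carrier, loose, about 0.28 kg, on the desk right of the microscope: grey tray 160 (x) x 70 (y) mm, rims 12 mm high, two glass slides in its front half, steel block (40 x 50 mm, top at z = 14 mm) and upright fin at its rear (-x) end. Origin: centre of its underside; +x to the plain front end that enters the channel first. Its centre of mass is within about 20 mm of the fin.
- fin (a point): Top centre of the carrier's fin, at x = -45, y = 0, z = 52 mm in the carrier's frame. The fin is a plate 32 mm long (x), 10 mm thick (y), rising 38 mm above the block: the place to grip it, fingers closing along the carrier's y.
- bolt (a joint): Travel of the locking bolt in m: 0 = withdrawn, 0.08 = fully across. It slides along the scope's -y with about 1.5 N friction and stays where left. A steel bar 12 x 12 mm along y at x = -147 mm of the scope, underside 2 mm above the stage; fully across, its tip is at y = -15 mm, 6 mm behind the rear of a carrier that is home. Its two guide strips are 13 mm high.
- knob (a point): Top centre of the bolt's upright black round knob, 16 mm in diameter, rising 40 mm above the bar; top 54 mm above the stage. In the scope's frame at x = -147 mm, y = 135 mm minus the bolt's travel.
- sanitiser: Green pump bottle, 75 x 50 x 190 mm, bystander; origin under its centre.
- mouse: Black computer mouse, 105 x 60 x 32 mm, bystander; origin under its centre.
- slide_box: Small closed wooden slide box, 100 x 70 x 36 mm, bystander; origin under its centre.

How it is judged:
On the way:
1. the carrier lies fully home under the lens while the bolt is still withdrawn (travel under 30 mm) (x of carrier in the frame of home between -0.005 and 0.005 m and y of carrier in the frame of home between -0.007 and 0.007 m and z of carrier in the frame of home between -0.004 and 0.004 m and angle between the x axis of carrier and the x axis of scope, either way round below 0.1 rad and angle between carrier's own z axis and vertical below 0.06 rad and x of fin in the frame of home below 0 m and value of joint bolt below 0.03 m), for 0.2 s.
At the end, for the whole second after the job is handed in: The carrier lies flat on the stage, plain end first, within 5 mm of fully home along the channel and 7 mm across it, square to the channel within 0.1 rad, at rest; the bolt is at least 70 mm across of its 80 mm (x of carrier in the frame of home between -0.005 and 0.005 m and y of carrier in the frame of home between -0.007 and 0.007 m and z of carrier in the frame of home between -0.004 and 0.004 m and angle between the x axis of carrier and the x axis of scope, either way round below 0.1 rad and angle between carrier's own z axis and vertical below 0.06 rad and x of fin in the frame of home below 0 m and value of joint bolt above 0.07 m and linear speed of carrier below 0.02 m/s and velocity of joint bolt below 0.01 m/s); the robot touches nothing.
It fails at once if the lens is hit with more than 3 N (contact force between lens and anything else above 3 N).
It fails at once if the carrier is tipped more than 0.4 rad (angle between carrier's own z axis and vertical above 0.4 rad).
It fails at once if the sanitiser is moved more than 30 mm (distance of sanitiser from where it was at the start of the episode above 0.03 m).
It fails at once if the mouse is moved more than 30 mm (distance of mouse from where it was at the start of the episode above 0.03 m).
It fails at once if the slide_box is moved more than 30 mm (distance of slide_box from where it was at the start of the episode above 0.03 m).
It also fails if it takes over 51 s, if anything falls off the work surface, if the arm or the gripper's body presses on something with over 40 N, if the wrist force passes 120 N, or if a joint passes its speed limit or range.

ROBOT

A 7-joint arm with a two-finger parallel gripper is mounted at the origin on the work surface. World frame = base frame: x ahead of the robot, y to its left, z up, the work surface at z = 0. Lengths are in m, angles in rad, forces in N, time in s.
With the tool pointing down it reaches from about 0.35 to 0.9 m from the base axis. Payload 8.1 kg.
Tool frame: the origin (TCP) lies midway between the tips of the shut fingers; the grasp point (between the pads) lies 19 mm behind it; z points along the fingers, y is the line along which they close (so a half turn about z gives the same grasp; the last joint's range is limited). The gripper opens to 85 mm and grips with 20 to 120 N. Pads are 22 mm wide; open, the fingers measure 114 mm over their backs; the gripper's body (76 mm by 85 mm) begins 54 mm behind the grasp point. The pads swing forward as they close: fully open they stand 13 mm farther back than shut.
Start: joints at [1.124, 0.434, 0.025, 1.573, -0.012, 1.134, -0.075], TCP at [0.211, -0.588, 0.231] pointing down, gripper open.
Joint ranges: [-2.62, 2.62], [-0.44, 2.09], [-1.27, 1.32], [0.08, 2.57], [-1.32, 4.46], [0.12, 2], [-2.74, 2.74]. Speed limits (rad/s): [2.22, 2.22, 3.01, 3.01, 3.14, 3.14, 3.14].

INTERFACE

Orientations are given as a unit quaternion [w, x, y, z].
In Python, from workcell import manip gives the robot as it stands.
- The arm moves only by the shell command python3 -m creep 'ROWS' [OPENING] [FORCE]. ROWS is JSON, a list of rows, each an object with "translation": the shift along the tool's x, y, z in units of 0.4 m (1.0 is 0.4 m), a list of three; "yaw": the turn about the tool's z in units of 360 degrees (1.0 is 360 degrees). A call has 1 to 20 rows; each row shifts and turns the commanded pose from where the row before left it, along the tool's axes as they then stand; what a row does not reach is not made up. A row lasts 1/10 s, in which the tool goes at most 50 mm and 8.59 degrees, less where a joint would pass 70% of its speed; a pose out of reach is approached as far as the arm can. A call with a number of a shift or a turn outside -1 to 1 is refused whole. A call with a gripper value outside its range is refused whole. OPENING is the finger opening in mm, from 0 to 85.4, set as the call begins (- or left out, the last holds). The fingers move at their own pace and stop on an object; FORCE is the grip in N (left out, the last holds). Time passes only in rows, so rows that do not move let the fingers close. It gives the time, the measured TCP pose, the force, the opening and the grip force at its end, in the units of the state.
- manip.sense(): the state, without advancing time (a new reading comes with each control period).
- manip.camera(name): name is "scene" or "top"; returns the picture (480x640x3 uint8, red, green, blue); there is no depth.
- manip.camera_params(name): a dict with "fx", "fy", "cx", "cy" (pixels), "dist" ([k1, k2, p1, p2, k3] as OpenCV has them; the pictures are not rectified), "R" (3x3) and "t" (3): a world point X has camera coordinates R X + t. Camera axes: x right, y down, z forward; pixel columns grow to the right and rows downward; lengths in m; the calibration is good to about 2 mm. A picture is of the moment at which its call begins. camera_params takes no time and is no camera call.
- manip.finish_job(): hands the job in; it is judged then, once.
The state is a dict: "t": time; "joints": joint angles; "dq": joint speeds; "tau": joint torques, N m; "position": TCP position; "ee_rot": TCP orientation; "ft_force": force on the tool from outside, world axes, zero at the start; "moment": the same for the moment, N m; "opening": opening from 0.0 (shut) to 1.0 (fully open); "grip_force": force on a finger pad.
Only numpy, scipy, OpenCV 4.12 (cv2) and the standard library are available. Lean on these libraries where they do the work, as an engineer would, in place of code of your own. Each camera call takes 0.05 s, during which the arm holds its last target. There are 200 camera calls.

## Working session

There is one attempt and no reset: what is moved stays moved. The work goes in short steps, Python scripts to look and compute and a shell command to move; the robot and the scene stay as the last step left them, time stands still between calls to the robot, and variables do not carry over. Pictures are saved under pics/ and viewed, at most 10 in all, crops included, and the job is handed in when it is done.

```bash
mkdir -p pics; ls
python3 - <<'E'
from workcell import manip
import cv2,json
for n in("scene","top"):
    cv2.imwrite(f"pics/{n}0.png",manip.camera(n)[:,:,::-1]); p=manip.camera_params(n); print(n,{k:(v.tolist() if hasattr(v,'tolist') else v) for k,v in p.items()})
s=manip.sense();print(s)
E
```

```text
pics
scene {'fx': 442.58206349529934, 'fy': 442.58206349529934, 'cx': 320.6758320438144, 'cy': 241.3987299103409, 'dist': [-0.07023638437639501, 0.0, 0.0, 0.0, 0.0], 'R': [[-0.7548820937763024, 0.6558370517067087, -0.005548522736511629], [0.5727024388996356, 0.6550223219727518, -0.49290736877818525], [-0.31963250925760794, -0.37526459908453486, -0.8700641009141847]], 't': [0.4166275832456979, -0.3344009031616846, 1.2880723769138924]}
top {'fx': 590.3550865756971, 'fy': 590.3550865756971, 'cx': 319.47647225377654, 'cy': 241.9918770201687, 'dist': [-0.15391438714023029, 0.0, 0.0, 0.0, 0.0], 'R': [[-0.0036266121154071795, -0.9999346889317569, -0.010838152772275334], [-0.9971039443741656, 0.0044392439285404805, -0.07592112503660592], [0.07596427975071844, 0.010531428407092409, -0.9970549218662232]], 't': [0.045653197721599564, 0.6025909078344633, 1.4717112266372077]}
{'t': 0.1, 'joints': array([ 1.12439897,  0.43511606,  0.02498244,  1.57396985, -0.01159712,
        1.13397464, -0.07512061]), 'dq': array([ 0.00208284, -0.00076694,  0.00098053, -0.00282278,  0.00078406,
       -0.00093027, -0.00033308]), 'tau': array([ 4.71088497e-03, -6.71763039e+01,  1.02896668e+00, -3.16904461e+01,
        1.58819812e-02,  7.15142582e-03,  2.91498418e-05]), 'position': array([ 0.21047001, -0.58804668,  0.2306417 ]), 'ee_rot': array([-6.37834185e-04,  9.85269800e-01,  1.71005801e-01, -1.75234177e-04]), 'ft_force': array([-0.41693804,  0.67497176,  0.56667991]), 'moment': array([-0.01165349,  0.01158788,  0.00231018]), 'grip_force': 0.0, 'opening': 1.0009504066632295}
```

View pics/scene0.png

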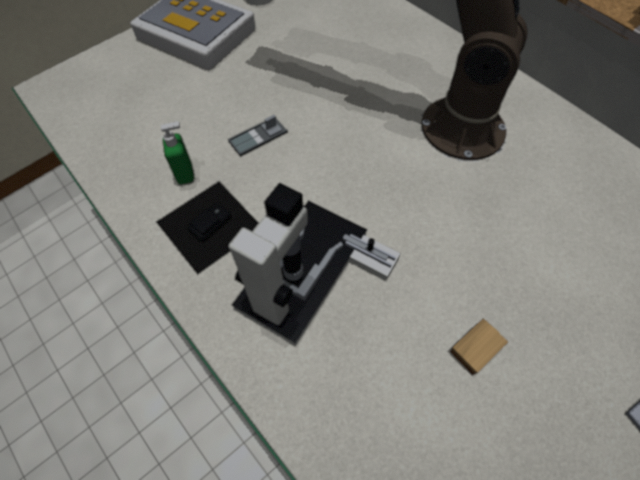

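View pics/top0.png

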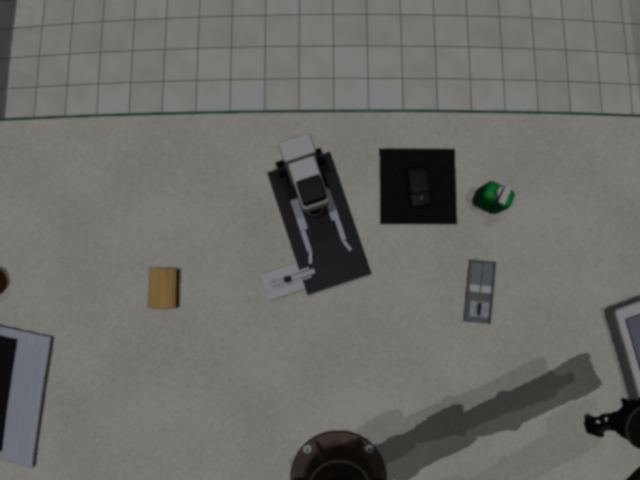

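The scene view shows the scope in the middle, the carrier beyond it and the sanitiser and mouse to its left. In the top view the carrier is at about (480,291) with its fin end at the bottom (479,310). The stage's near corners are about (307,293) and (370,272), and the knob is about (288,279). Next come enlarged crops and measurements.

```bash
cat > h.py <<'E'
import numpy as np,cv2
from workcell import manip
def par(n):
    p=manip.camera_params(n);K=np.array([[p['fx'],0,p['cx']],[0,p['fy'],p['cy']],[0,0,1.]])
    return K,np.array(p['dist']),np.array(p['R']),np.array(p['t'])
def cast(n,uv,z):
    K,d,R,t=par(n);q=cv2.undistortPoints(np.array(uv,float).reshape(-1,1,2),K,d).reshape(-1,2)
    r=np.c_[q,np.ones(len(q))]@R;c=-R.T@t
    return c+r*((z-c[2])/r[:,2])[:,None]
def proj(n,X):
    K,d,R,t=par(n);return cv2.projectPoints(np.array(X,float).reshape(-1,1,3),cv2.Rodrigues(R)[0],t,K,d)[0].reshape(-1,2)
E
python3 - <<'E'
from h import *
im=cv2.imread('pics/top0.png');
a=cv2.resize(im[125:305,255:375],None,fx=3.3,fy=3.3,interpolation=cv2.INTER_CUBIC)
b=cv2.resize(im[250:330,455:505],None,fx=7.4,fy=7.4,interpolation=cv2.INTER_CUBIC)
h=max(a.shape[0],b.shape[0]);f=lambda x:cv2.copyMakeBorder(x,0,h-x.shape[0],0,0,0)
c=np.hstack([f(a),f(b)]);c=cv2.convertScaleAbs(c,alpha=1.6,beta=10);print(c.shape);cv2.imwrite('pics/crop0.png',c)
# carrier contour
g=cv2.cvtColor(im,cv2.COLOR_BGR2GRAY);print(g[250:330:4,480],g[290,455:505:3])
m=np.zeros_like(g);m[250:330,455:505]=(g[250:330,455:505]<115)*255
cs=max(cv2.findContours(m,0,1)[0],key=cv2.contourArea);r=cv2.minAreaRect(cs);print(r);print(cast('top',cv2.boxPoints(r),0.012))
# black stage
m=np.zeros_like(g);m[130:300,262:376]=(g[130:300,262:376]<60)*255
cs=max(cv2.findContours(m,0,1)[0],key=cv2.contourArea);ap=cv2.approxPolyDP(cv2.convexHull(cs),3,True)[:,0];print(ap);print(cast('top',ap,0.03))
E
```

```text
(594, 766, 3)
[116 116 116  62  78  75  74  71  71  87  91  66  65  67  46  57  75  66
  81 114] [116 116 115 106  60 101 114 119  96 116 121 121  81 100 115 117 115]
((478.0, 289.5), (79.0, 46.0), 90.0)
[[ 0.58148739 -0.30398924  0.012     ]
 [ 0.58082716 -0.42468269  0.012     ]
 [ 0.37804526 -0.42082697  0.012     ]
 [ 0.37991842 -0.30092214  0.012     ]]
[[320 149]
 [330 155]
 [370 272]
 [308 293]
 [268 173]
 [279 161]]
[[ 0.84108983  0.04093963  0.03      ]
 [ 0.82524948  0.01542276  0.03      ]
 [ 0.52607653 -0.08351577  0.03      ]
 [ 0.47410024  0.07239168  0.03      ]
 [ 0.77955438  0.17398755  0.03      ]
 [ 0.81052525  0.14595668  0.03      ]]
```

View pics/crop0.png

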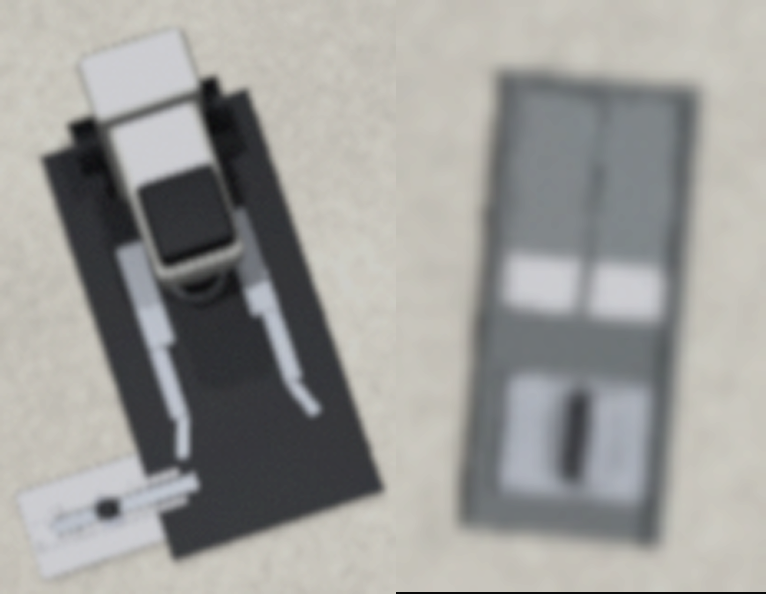

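The crop shows the carrier's fin at the bottom, nearest the robot, with the plain end pointing away. The stage's corners are clear and the knob is at crop (108,508), top-image (288,279). Next I fit edges for the poses.

```bash
cat > m.py <<'E'
from h import *
im=cv2.imread('pics/top0.png')
def up(c,s,o):return (np.array(c,float)+.5)/s-.5+np.array(o)
K,d,R,t=par('top');print('cam',-R.T@t)
# carrier
tl,tr,br,bl=up([[500-396,72],[699-396,88],[660-396,547],[462-396,525]],7.4,[455,250])
L=cast('top',[tl,bl],0);Rr=cast('top',[tr,br],.012);print(L,Rr)
c=(L.mean(0)+Rr.mean(0))/2;ax=(L[0]-L[1])+(Rr[0]-Rr[1]);print('carrier',c,np.degrees(np.arctan2(ax[1],ax[0])),np.linalg.norm(L[0]-L[1]),np.linalg.norm(L[0]-Rr[0]))
g=cv2.resize(im[250:330,455:505],None,fx=4,fy=4,interpolation=cv2.INTER_CUBIC);g=cv2.cvtColor(g,cv2.COLOR_BGR2GRAY)
m=(cv2.GaussianBlur(g,(5,5),0)<95).astype(np.uint8);m=cv2.morphologyEx(m,cv2.MORPH_OPEN,np.ones((9,9)));cs=max(cv2.findContours(m,0,1)[0],key=cv2.contourArea)
p=cast('top',up(cv2.boxPoints(cv2.minAreaRect(cs)),4,[455,250]),.006);print('rect',p.mean(0),p)
# stage: line fits of four edges
g=cv2.cvtColor(cv2.resize(im[125:305,255:375],None,fx=4,fy=4,interpolation=cv2.INTER_CUBIC),cv2.COLOR_BGR2GRAY)
cs=max(cv2.findContours((g<75).astype(np.uint8),0,cv2.CHAIN_APPROX_NONE)[0],key=cv2.contourArea)[:,0]
P=cast('top',up(cs,4,[255,125]),.03)[:,:2]
C=cast('top',up([[382,490],[175,558],[42,157],[245,92]],3.3,[255,125]),.03)[:,:2];print(C)
def line(a,b,lo=.1,hi=.9):
    u=(b-a)/np.linalg.norm(b-a);n=np.array([-u[1],u[0]]);s=(P-a)@u/np.linalg.norm(b-a);e=(P-a)@n
    q=P[(s>lo)&(s<hi)&(abs(e)<.006)];vx,vy,x,y=cv2.fitLine(q.astype(np.float32),cv2.DIST_HUBER,0,1e-4,1e-4)[:,0];return np.array([x,y]),np.array([vx,vy])*np.sign(vx*u[0]+vy*u[1]),len(q)
front=line(C[1],C[0],.12,.95);right=line(C[0],C[3]);left=line(C[1],C[2],.4,.95)
for n,l in zip('frl',(front,right,left)):print(n,l[0],np.degrees(np.arctan2(l[1][1],l[1][0])),l[2])
def X(l,k):
    s=np.linalg.solve(np.c_[l[1],-k[1]],k[0]-l[0]);return l[0]+s[0]*l[1]
fr,fl=X(front,right),X(front,left);print('corners',fr,fl,np.linalg.norm(fr-fl))
a=np.arctan2(*(right[1]+left[1])[::-1]);u=np.array([np.cos(a),np.sin(a)]);v=np.array([-u[1],u[0]])
O=(fr+fl)/2+.2*u;print('scope',O,np.degrees(a))
home=O-.055*u;mouth=O-.098*u;kn=O-.147*u+.135*v;print('home',home,'mouth',mouth,'knob',kn)
print('knob seen',cast('top',up([[108,508]],3.3,[255,125]),.078),'proj',proj('top',[[*kn,.084]]))
E
python3 m.py
```

```text
cam [0.48921385 0.02747595 1.5136211 ]
[[ 0.55795637 -0.34191601  0.        ]
 [ 0.40050811 -0.32591762  0.        ]] [[ 0.55136925 -0.40944367  0.012     ]
 [ 0.39261248 -0.39274296  0.012     ]]
carrier [ 0.47561156 -0.36750506  0.006     ] -5.904033184359556 0.15825897853190504 0.06890119820444944
rect [ 0.47600427 -0.36675404  0.006     ] [[ 0.39905744 -0.31988819  0.006     ]
 [ 0.5607196  -0.33792274  0.006     ]
 [ 0.55321767 -0.41387385  0.006     ]
 [ 0.39102237 -0.39533137  0.006     ]]
[[ 0.52321707 -0.08451986]
 [ 0.47224354  0.07319479]
 [ 0.7815749   0.17559229]
 [ 0.83171851  0.01821536]]
f [ 0.5037675 -0.0281475] -71.87269412323596 208
r [ 0.6774067  -0.03500481] 18.133282383843564 387
l [0.68040246 0.14374979] 18.31613612756773 266
corners [ 0.52260893 -0.08570008] [0.47026515 0.07418786] 0.16823799863755018
scope [0.68640449 0.05679281] 18.2247092563206
home [0.63416345 0.03959185] mouth [0.59332044 0.02614384] knob [0.5045579  0.13904739]
knob seen [[0.50969238 0.12101229 0.078     ]] proj [[279.784092   280.69686722]]
```

```bash
cat >> m.py <<'E'
print('---')
S=lambda px,z:np.round(1e3*((cast('top',up(px,3.3,[255,125]),z)[:,:2]-O)@np.c_[u,v]),1).tolist()
print('ledge',S([[18,492],[45,578]],.03));print('bolt tip',S([[198,483]],.038),'knob',S([[108,507]],.084))
print('cheek tips',S([[183,458],[316,412]],.044));print('rail bend',S([[180,415],[294,378]],.05));print('lips start',S([[148,349],[172,344],[250,317],[273,308]],.053))
E
python3 m.py|sed -n '/---/,$p'
```

```text
---
ledge [[-112.9, 180.5], [-181.6, 181.3]]
bolt tip [[-150.0, 47.9]] knob [[-147.3, 115.7]]
cheek tips [[-128.7, 52.6], [-127.5, -53.7]]
rail bend [[-97.5, 44.5], [-98.2, -45.8]]
lips start [[-42.8, 51.7], [-44.9, 33.3], [-44.2, -28.9], [-43.2, -47.5]]
```

Bolt travel is about 18 mm at the start, the other readings match the scope frame, and there's a clear route. I'm moving above the fin.

```bash
cat > go.py <<'E'
# usage: go.py x y z yawdeg : remaining shift in tool axes in row units
import sys;from h import *;from scipy.spatial.transform import Rotation as Ro
s=manip.sense();q=s['ee_rot'];r=Ro.from_quat([q[1],q[2],q[3],q[0]]);M=r.as_matrix()
yaw=np.degrees(np.arctan2(M[1,0],M[0,0]));x,y,z,w=map(float,sys.argv[1:])
d=np.array([x,y,z])-s['position'];dy=(yaw-w)
print('t',round(s['t'],2),'pos',s['position'].round(4),'yaw',round(yaw,2),'tilt z',M[:,2].round(4),'F',s['ft_force'].round(2),'grip',round(s['grip_force'],1),'open',round(s['opening'],3))
print('turn units',round(dy/360,4),'shift units NOW',(M.T@d/.4).round(4))
c,k=np.cos(np.radians(w)),np.sin(np.radians(w));print('shift units after turn',(np.array([c*d[0]+k*d[1],k*d[0]-c*d[1],-d[2]])/.4).round(4))
E
python3 -m creep '[{"translation":[0,0,0],"yaw":0.0237},{"translation":[0,0,0],"yaw":0.0237},{"translation":[0,0,0],"yaw":0.0237},{"translation":[0.0408,-0.0515,0.0272],"yaw":0},{"translation":[0.0408,-0.0515,0.0272],"yaw":0},{"translation":[0.0408,-0.0515,0.0272],"yaw":0},{"translation":[0.0408,-0.0515,0.0272],"yaw":0},{"translation":[0.0408,-0.0515,0.0272],"yaw":0},{"translation":[0.0408,-0.0515,0.0272],"yaw":0},{"translation":[0.0408,-0.0515,0.0272],"yaw":0},{"translation":[0.0408,-0.0515,0.0272],"yaw":0},{"translation":[0.0408,-0.0515,0.0272],"yaw":0},{"translation":[0.0408,-0.0515,0.0272],"yaw":0},{"translation":[0.0408,-0.0515,0.0272],"yaw":0},{"translation":[0.0408,-0.0515,0.0272],"yaw":0},{"translation":[0,0,0],"yaw":0},{"translation":[0,0,0],"yaw":0}]' 45 60; python3 go.py 0.4308 -0.3624 0.022 -5.9
python3 - <<'E'
from h import *
a=manip.camera('scene')[:,:,::-1];b=manip.camera('top')[:,:,::-1];cv2.imwrite('pics/s1.png',a);cv2.imwrite('pics/t1.png',b)
p=[480,291];q=proj('scene',[[.4308,-.3624,.052]])[0].astype(int);print(q)
A=cv2.resize(a[q[1]-50:q[1]+50,q[0]-60:q[0]+40],(400,400),interpolation=2);B=cv2.resize(b[250:330,440:520],(400,400),interpolation=2)
cv2.imwrite('pics/crop1.png',np.hstack([A,B]))
E
```

```text
t: 1.8
position: [0.4308, -0.3621, 0.1003]
ee_rot: [-0.0, 0.999, -0.051, -0.001]
ft_force: [-1.0, -0.6, -0.7]
opening: 0.526
grip_force: 0.0
t 1.8 pos [ 0.4308 -0.3621  0.1003] yaw -5.82 tilt z [-1.1e-03  6.0e-04 -1.0e+00] F [-0.95 -0.64 -0.74] grip 0.0 open 0.526
turn units 0.0002 shift units NOW [0.0002 0.0009 0.1956]
shift units after turn [-0.      0.0008  0.1956]
[268 117]
```

View pics/crop1.png

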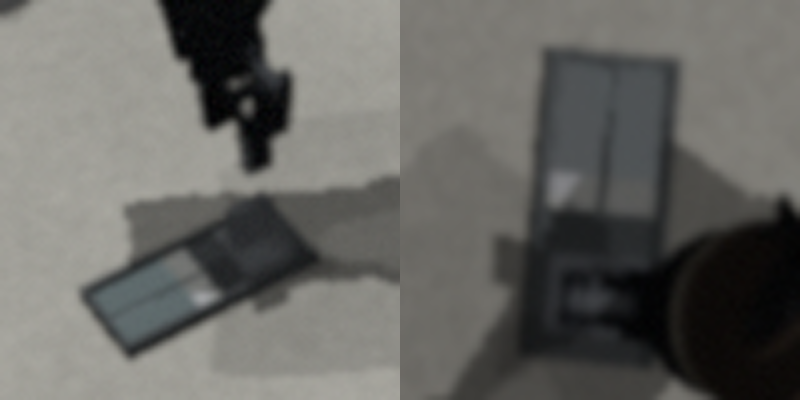

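The crop shows the fingers above the fin end, straddling it. I'm descending and closing.

```bash
python3 -m creep '[{"translation":[0,0.0008,0.0195],"yaw":0},{"translation":[0,0,0.0195],"yaw":0},{"translation":[0,0,0.0195],"yaw":0},{"translation":[0,0,0.0195],"yaw":0},{"translation":[0,0,0.0195],"yaw":0},{"translation":[0,0,0.0195],"yaw":0},{"translation":[0,0,0.0195],"yaw":0},{"translation":[0,0,0.0195],"yaw":0},{"translation":[0,0,0.0195],"yaw":0},{"translation":[0,0,0.0195],"yaw":0},{"translation":[0,0,0],"yaw":0}]'; python3 -m creep '[{"translation":[0,0,0],"yaw":0},{"translation":[0,0,0],"yaw":0},{"translation":[0,0,0],"yaw":0},{"translation":[0,0,0],"yaw":0},{"translation":[0,0,0],"yaw":0},{"translation":[0,0,0],"yaw":0},{"translation":[0,0,0],"yaw":0},{"translation":[0,0,0],"yaw":0}]' 0 60;python3 go.py 0.4308 -0.3624 0.022 -5.9
```

```text
t: 3.0
position: [0.4302, -0.3626, 0.0216]
ee_rot: [-0.0, 0.999, -0.051, -0.001]
ft_force: [-0.2, 0.3, 0.3]
opening: 0.526
grip_force: 0.0
t: 3.8
position: [0.4311, -0.3631, 0.0232]
ee_rot: [0.0, 0.999, -0.051, 0.0]
ft_force: [-0.9, 1.1, 4.9]
opening: 0.107
grip_force: 59.9
t 3.8 pos [ 0.4311 -0.3631  0.0232] yaw -5.9 tilt z [ 7.e-04 -4.e-04 -1.e+00] F [-0.91  1.14  4.91] grip 59.9 open 0.107
turn units 0.0 shift units NOW [-0.001  -0.0018  0.0031]
shift units after turn [-0.001  -0.0018  0.0031]
```

```bash
python3 -m creep '[{"translation":[0,0,-0.01],"yaw":0},{"translation":[0,0,-0.02],"yaw":0},{"translation":[0,0,-0.03],"yaw":0},{"translation":[0,0,-0.03],"yaw":0},{"translation":[0,0,-0.03],"yaw":0},{"translation":[0,0,-0.03],"yaw":0},{"translation":[0,0,-0.02],"yaw":0},{"translation":[0,0,-0.02],"yaw":0},{"translation":[0,0,0],"yaw":-0.0134},{"translation":[0,0,0],"yaw":-0.0134},{"translation":[0,0,0],"yaw":-0.0134},{"translation":[0,0,0],"yaw":-0.0134},{"translation":[0,0,0],"yaw":-0.0134},{"translation":[0,0,0],"yaw":0},{"translation":[0,0,0],"yaw":0}]'; python3 go.py 0.4632 -0.0167 0.1 18.22
python3 - <<'E'
from h import *
a=manip.camera('scene')[:,:,::-1];q=proj('scene',[manip.sense()['position']])[0].astype(int)
cv2.imwrite('pics/crop2.png',cv2.resize(a[q[1]-60:q[1]+60,q[0]-80:q[0]+80],(800,600),interpolation=2))
E
```

```text
t: 5.3
position: [0.4307, -0.363, 0.0988]
ee_rot: [-0.0, 0.988, 0.157, -0.0]
ft_force: [0.8, 0.5, -2.7]
opening: 0.104
grip_force: 58.7
t 5.3 pos [ 0.4307 -0.363   0.0988] yaw 18.07 tilt z [-2.e-04  2.e-04 -1.e+00] F [ 0.78  0.52 -2.66] grip 58.7 open 0.104
turn units -0.0004 shift units NOW [ 0.3458 -0.7979 -0.0028]
shift units after turn [ 0.3479 -0.797  -0.003 ]
```

View pics/crop2.png

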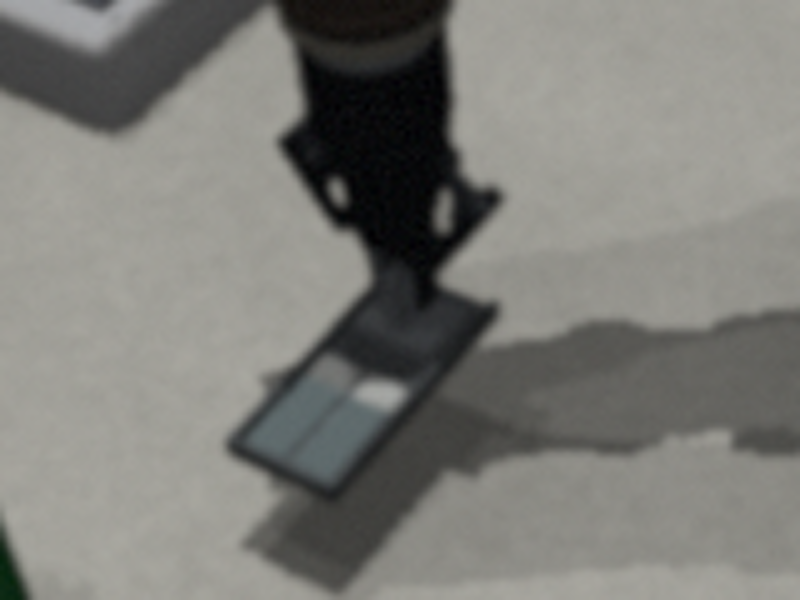

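The carrier is held level. I'm carrying it to just in front of the channel.

```bash
python3 -m creep '[{"translation":[0.0109,-0.0249,0],"yaw":-0.0004},{"translation":[0.02175,-0.0498,0],"yaw":0},{"translation":[0.02175,-0.0498,0],"yaw":0},{"translation":[0.02175,-0.0498,0],"yaw":0},{"translation":[0.02175,-0.0498,0],"yaw":0},{"translation":[0.02175,-0.0498,0],"yaw":0},{"translation":[0.02175,-0.0498,0],"yaw":0},{"translation":[0.02175,-0.0498,0],"yaw":0},{"translation":[0.02175,-0.0498,0],"yaw":0},{"translation":[0.02175,-0.0498,0],"yaw":0},{"translation":[0.02175,-0.0498,0],"yaw":0},{"translation":[0.02175,-0.0498,0],"yaw":0},{"translation":[0.02175,-0.0498,0],"yaw":0},{"translation":[0.02175,-0.0498,0],"yaw":0},{"translation":[0.02175,-0.0498,0],"yaw":0},{"translation":[0.02175,-0.0498,0],"yaw":0},{"translation":[0.0109,-0.0249,0],"yaw":0},{"translation":[0,0,0],"yaw":0},{"translation":[0,0,0],"yaw":0}]'; python3 go.py 0.4632 -0.0167 0.0555 18.22
python3 - <<'E'
from h import *
a=manip.camera('scene')[:,:,::-1];b=manip.camera('top')[:,:,::-1];cv2.imwrite('pics/t3.png',b)
q=proj('scene',[[.55,.01,.05]])[0].astype(int);p=proj('top',[[.55,.01,.05]])[0].astype(int);print(q,p)
f=lambda i,q:cv2.resize(i[q[1]-50:q[1]+50,q[0]-50:q[0]+50],(400,400),interpolation=2)
cv2.imwrite('pics/crop3.png',cv2.convertScaleAbs(np.hstack([f(a,q),f(b,p)]),alpha=1.5,beta=10))
E
```

```text
t: 7.25
position: [0.4624, -0.0172, 0.0987]
ee_rot: [0.0, 0.987, 0.159, -0.0]
ft_force: [-0.0, -0.6, -2.9]
opening: 0.108
grip_force: 58.7
t 7.25 pos [ 0.4624 -0.0172  0.0987] yaw 18.35 tilt z [-2.e-04 -5.e-04 -1.e+00] F [-0.04 -0.58 -2.86] grip 58.7 open 0.108
turn units 0.0004 shift units NOW [ 0.0024 -0.0006  0.1081]
shift units after turn [ 0.0024 -0.0005  0.1081]
[323 225] [332 262]
```

View pics/crop3.png

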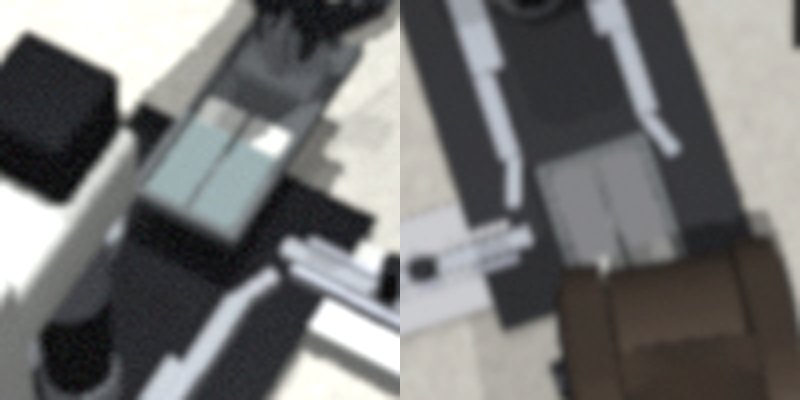

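The view shows the carrier's nose just before the cheeks, at crop corners (540,165) and (648,135). I'm checking its lateral offset.

```bash
cat > c.py <<'E'
from h import *
O=np.array([.6864,.0568]);a=np.radians(18.22);u=np.array([np.cos(a),np.sin(a)]);v=np.array([-u[1],u[0]])
px=(np.array([[140.,165],[248,135],[165,268],[282,252]])+.5)/4-.5+[282,212]
print(1e3*((cast('top',px,.0875)[:,:2]-O)@np.c_[u,v]))
from scipy.ndimage import gaussian_filter
E
python3 c.py
```

```text
[[-111.42128323   29.02833584]
 [-114.87645882  -38.72919312]
 [-175.2469091    34.37822105]
 [-188.46151044  -35.63638107]]
```

```bash
cat >> c.py <<'E'
im=cv2.imread('pics/t3.png')[212:312,282:382]
g=cv2.GaussianBlur(cv2.cvtColor(cv2.resize(im,None,fx=4,fy=4,interpolation=2),cv2.COLOR_BGR2GRAY),(5,5),0).astype(float)
S=lambda p,z:1e3*((cast('top',(np.array(p,float)+.5)/4-.5+[282,212],z)[:,:2]-O)@np.c_[u,v])
# scan along scope y for the steepest dark->bright edges, nose x from scan along scope x
def samp(xy,z):
    X=np.c_[O+xy@np.array([u,v]),np.full(len(xy),z)];p=(proj('top',X)-[282,212]+.5)*4-.5
    return cv2.remap(g.astype(np.float32),p[:,0].astype(np.float32).reshape(-1,1),p[:,1].astype(np.float32).reshape(-1,1),1)[:,0]
z=.0875
ys=np.arange(.015,.050,.0005);out=[]
for x in np.arange(-.165,-.118,.004):
    A=samp(np.c_[np.full(len(ys),x),ys],z);B=samp(np.c_[np.full(len(ys),x),-ys],z)
    out.append([1e3*x,1e3*ys[np.argmin(np.gradient(A))],-1e3*ys[np.argmin(np.gradient(B))]])
out=np.array(out);print(out.round(1));
xs=np.arange(-.135,-.095,.0005)
n=np.array([[1e3*y,1e3*xs[np.argmin(np.gradient(samp(np.c_[xs,np.full(len(xs),y)],z)))]] for y in np.arange(-.03,.026,.005)]);print(n.round(1))
E
python3 c.py
```

```text
[[-111.42128323   29.02833584]
 [-114.87645882  -38.72919312]
 [-175.2469091    34.37822105]
 [-188.46151044  -35.63638107]]
[[-165.    33.   -38. ]
 [-161.    33.   -37.5]
 [-157.    33.   -38.5]
 [-153.    33.5  -37.5]
 [-149.    34.   -38.5]
 [-145.    34.   -37.5]
 [-141.    33.   -38.5]
 [-137.    33.   -37.5]
 [-133.    33.5  -38.5]
 [-129.    33.5  -37.5]
 [-125.    33.   -37. ]
 [-121.    33.5  -37.5]]
[[ -30.  -110.5]
 [ -25.  -111.5]
 [ -20.  -111. ]
 [ -15.  -111.5]
 [ -10.  -111.5]
 [  -5.  -110.5]
 [   0.  -111.5]
 [   5.  -112.5]
 [  10.  -111.5]
 [  15.  -111.5]
 [  20.  -112. ]
 [  25.  -110.5]]
```

The carrier is square to the channel but about 2 mm to the right. I'm correcting that while lowering.

```bash
python3 -m creep '[{"translation":[0,-0.005,0.01],"yaw":0.0004},{"translation":[0,0,0.02],"yaw":0},{"translation":[0,0,0.02],"yaw":0},{"translation":[0,0,0.02],"yaw":0},{"translation":[0,0,0.02],"yaw":0},{"translation":[0,0,0.01],"yaw":0},{"translation":[0,0,0.005],"yaw":0},{"translation":[0,0,0.005],"yaw":0},{"translation":[0,0,0],"yaw":0},{"translation":[0,0,0],"yaw":0}]'; python3 go.py 0.5914 0.0255 0.0542 18.22
```

```text
t: 8.35
position: [0.4621, -0.0148, 0.0549]
ee_rot: [0.0, 0.987, 0.158, 0.0]
ft_force: [-0.0, 0.4, -2.2]
opening: 0.108
grip_force: 58.8
t 8.35 pos [ 0.4621 -0.0148  0.0549] yaw 18.22 tilt z [ 3.e-04 -1.e-04 -1.e+00] F [-0.02  0.41 -2.2 ] grip 58.8 open 0.108
turn units -0.0 shift units NOW [0.3385 0.0054 0.0019]
shift units after turn [0.3385 0.0054 0.0018]
```

```bash
python3 -m creep '[{"translation":[0.01,0,0],"yaw":0},{"translation":[0.01,0,0],"yaw":0},{"translation":[0.01,0,0],"yaw":0},{"translation":[0.01,0,0],"yaw":0},{"translation":[0.01,0,0],"yaw":0},{"translation":[0.01,0,0],"yaw":0},{"translation":[0.01,0,0],"yaw":0},{"translation":[0.01,0,0],"yaw":0},{"translation":[0.01,0,0],"yaw":0},{"translation":[0.01,0,0],"yaw":0},{"translation":[0.01,0,0],"yaw":0},{"translation":[0.01,0,0],"yaw":0},{"translation":[0,0,0],"yaw":0}]'; python3 go.py 0.5914 0.0275 0.0542 18.22
python3 - <<'E'
from h import *
a=manip.camera('scene')[:,:,::-1];b=manip.camera('top')[:,:,::-1]
q=proj('scene',[[.6,.03,.05]])[0].astype(int);p=proj('top',[[.6,.03,.05]])[0].astype(int);print(q,p)
f=lambda i,q:cv2.resize(i[q[1]-50:q[1]+50,q[0]-50:q[0]+50],(400,400),interpolation=2)
cv2.imwrite('pics/crop4.png',cv2.convertScaleAbs(np.hstack([f(a,q),f(b,p)]),alpha=1.5,beta=10))
E
```

```text
t: 9.65
position: [0.5082, 0.0005, 0.0548]
ee_rot: [-0.0, 0.987, 0.158, 0.0]
ft_force: [-0.4, -0.8, -3.2]
opening: 0.106
grip_force: 58.8
t 9.65 pos [5.082e-01 5.000e-04 5.480e-02] yaw 18.23 tilt z [ 6.e-04  2.e-04 -1.e+00] F [-0.39 -0.8  -3.17] grip 58.8 open 0.106
turn units 0.0 shift units NOW [0.2186 0.001  0.0016]
shift units after turn [0.2186 0.0009 0.0015]
[313 243] [324 242]
```

View pics/crop4.png

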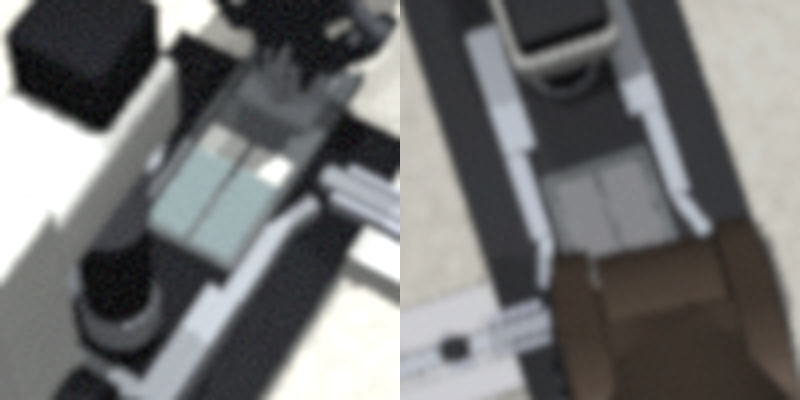

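The nose is between the rails, centred, with no side force. I'm sliding on.

```bash
python3 -m creep '[{"translation":[0.012,0,0],"yaw":0},{"translation":[0.012,0,0],"yaw":0},{"translation":[0.012,0,0],"yaw":0},{"translation":[0.012,0,0],"yaw":0},{"translation":[0.012,0,0],"yaw":0},{"translation":[0.012,0,0],"yaw":0},{"translation":[0.012,0,0],"yaw":0},{"translation":[0.012,0,0],"yaw":0},{"translation":[0.012,0,0],"yaw":0},{"translation":[0.012,0,0],"yaw":0},{"translation":[0.012,0,0],"yaw":0},{"translation":[0.012,0,0],"yaw":0},{"translation":[0.012,0,0],"yaw":0},{"translation":[0.012,0,0],"yaw":0},{"translation":[0.012,0,0],"yaw":0},{"translation":[0.012,0,0],"yaw":0},{"translation":[0.008,0,0],"yaw":0},{"translation":[0,0,0],"yaw":0}]'; python3 go.py 0.5914 0.0275 0.0542 18.22;
python3 -m creep '[{"translation":[0.005,0,0],"yaw":0},{"translation":[0.005,0,0],"yaw":0},{"translation":[0,0,0],"yaw":0}]'; python3 go.py 0.5914 0.0275 0.0542 18.22
```

```text
t: 11.55
position: [0.584, 0.0255, 0.0547]
ee_rot: [-0.0, 0.987, 0.158, 0.0]
ft_force: [0.6, 0.0, -3.0]
opening: 0.102
grip_force: 58.8
t 11.55 pos [0.584  0.0255 0.0547] yaw 18.23 tilt z [ 4.e-04  1.e-04 -1.e+00] F [ 0.59  0.04 -2.97] grip 58.8 open 0.102
turn units 0.0 shift units NOW [0.0191 0.0009 0.0014]
shift units after turn [0.0191 0.0009 0.0013]
t: 11.85
position: [0.5876, 0.0266, 0.0548]
ee_rot: [0.0, 0.987, 0.158, 0.0]
ft_force: [0.2, -0.5, -2.2]
opening: 0.106
grip_force: 58.8
t 11.85 pos [0.5876 0.0266 0.0548] yaw 18.22 tilt z [ 2.e-04  0.e+00 -1.e+00] F [ 0.2  -0.46 -2.18] grip 58.8 open 0.106
turn units 0.0 shift units NOW [0.0098 0.0008 0.0015]
shift units after turn [0.0098 0.0008 0.0015]
```

```bash
python3 -m creep '[{"translation":[0.005,0,0.003],"yaw":0},{"translation":[0.004,0,0],"yaw":0},{"translation":[0,0,0],"yaw":0}]'; 
python3 -m creep '[{"translation":[0.003,0,0],"yaw":0},{"translation":[0.003,0,0],"yaw":0},{"translation":[0,0,0],"yaw":0}]'; python3 go.py 0.5914 0.0275 0.0542 18.22
```

```text
t: 12.15
position: [0.5909, 0.0277, 0.0535]
ee_rot: [-0.0, 0.987, 0.158, -0.0]
ft_force: [0.3, -0.0, -3.0]
opening: 0.109
grip_force: 58.8
t: 12.45
position: [0.5909, 0.0278, 0.0532]
ee_rot: [0.0, 0.987, 0.158, -0.002]
ft_force: [-7.5, -1.1, 4.0]
opening: 0.101
grip_force: 59.9
t 12.45 pos [0.5909 0.0278 0.0532] yaw 18.2 tilt z [-0.0041 -0.001  -1.    ] F [-7.51 -1.14  4.05] grip 59.9 open 0.101
turn units -0.0 shift units NOW [ 0.0009  0.0011 -0.0024]
shift units after turn [ 0.0009  0.0011 -0.0024]
```

It's home against the stop: 7.5 N, right at the predicted position. I'm releasing and rising.

```bash
python3 -m creep '[{"translation":[-0.004,0,0],"yaw":0},{"translation":[0,0,0],"yaw":0},{"translation":[0,0,0],"yaw":0},{"translation":[0,0,0],"yaw":0},{"translation":[0,0,0],"yaw":0},{"translation":[0,0,-0.01],"yaw":0},{"translation":[0,0,-0.03],"yaw":0},{"translation":[0,0,-0.03],"yaw":0},{"translation":[0,0,-0.03],"yaw":0},{"translation":[0,0,-0.03],"yaw":0},{"translation":[0,0,-0.03],"yaw":0},{"translation":[0,0,0],"yaw":0}]' 45; 
python3 -c "
import numpy as np
O=np.array([.6864,.0568]);a=np.radians(18.22);u=np.array([np.cos(a),np.sin(a)]);v=np.array([-u[1],u[0]]);print(O-.147*u+.116*v,O-.147*u+.055*v)"; python3 go.py 0.5105 0.121 0.118 18.22
```

```text
t: 13.65
position: [0.5928, 0.028, 0.1198]
ee_rot: [0.0, 0.987, 0.158, 0.002]
ft_force: [-0.4, 0.1, -0.1]
opening: 0.528
grip_force: 0.0
[0.51050083 0.12102213] [0.52957349 0.06308049]
t 13.65 pos [0.5928 0.028  0.1198] yaw 18.22 tilt z [ 3.4e-03  4.0e-04 -1.0e+00] F [-0.35  0.09 -0.09] grip 0.0 open 0.528
turn units -0.0 shift units NOW [-0.1227 -0.2851  0.0039]
shift units after turn [-0.1227 -0.2851  0.0045]
```

```bash
python3 -m creep '[{"translation":[-0.0123,-0.0285,0],"yaw":0},{"translation":[-0.0123,-0.0285,0],"yaw":0},{"translation":[-0.0123,-0.0285,0],"yaw":0},{"translation":[-0.0123,-0.0285,0],"yaw":0},{"translation":[-0.0123,-0.0285,0],"yaw":0},{"translation":[-0.0123,-0.0285,0],"yaw":0},{"translation":[-0.0123,-0.0285,0],"yaw":0},{"translation":[-0.0123,-0.0285,0],"yaw":0},{"translation":[-0.0123,-0.0285,0],"yaw":0},{"translation":[-0.0123,-0.0285,0],"yaw":0},{"translation":[0,0,0],"yaw":0},{"translation":[0,0,0],"yaw":0}]'; python3 go.py 0.5105 0.121 0.056 18.22
python3 - <<'E'
from h import *
a=manip.camera('scene')[:,:,::-1];b=manip.camera('top')[:,:,::-1];cv2.imwrite('pics/t5.png',b)
q=proj('scene',[[.56,.06,.05]])[0].astype(int);p=proj('top',[[.56,.06,.05]])[0].astype(int);print(q,p)
f=lambda i,q:cv2.resize(i[q[1]-50:q[1]+50,q[0]-50:q[0]+50],(400,400),interpolation=2)
cv2.imwrite('pics/crop5.png',cv2.convertScaleAbs(np.hstack([f(a,q),f(b,p)]),alpha=1.5,beta=10))
E
```

```text
t: 14.85
position: [0.5092, 0.1208, 0.1176]
ee_rot: [0.0, 0.987, 0.159, 0.0]
ft_force: [0.8, -0.8, -0.0]
opening: 0.528
grip_force: 0.0
t 14.85 pos [0.5092 0.1208 0.1176] yaw 18.25 tilt z [ 3.e-04 -3.e-04 -1.e+00] F [ 0.76 -0.84 -0.03] grip 0.0 open 0.528
turn units 0.0001 shift units NOW [0.0032 0.0005 0.154 ]
shift units after turn [0.0032 0.0005 0.154 ]
[334 241] [312 258]
```

View pics/crop5.png

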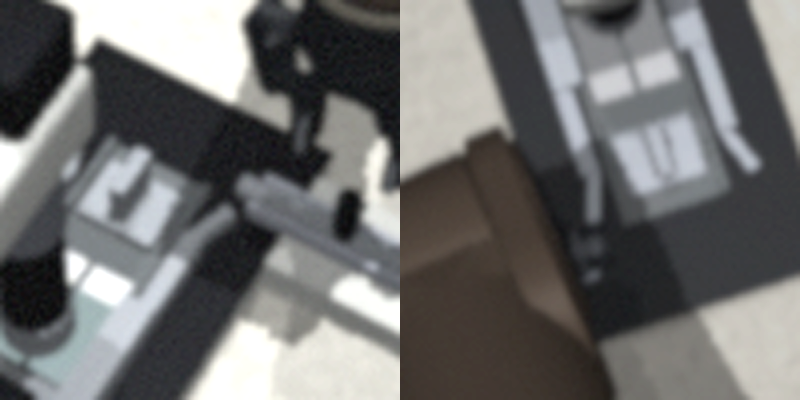

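The carrier sits straight between the rails with its fin at the rear, and the knob top is at about scene pixel (371,239). A quick numeric check of both follows.

Run:
```python
from h import *
O=np.array([.6864,.0568]);a=np.radians(18.22);u=np.array([np.cos(a),np.sin(a)]);v=np.array([-u[1],u[0]])
S=lambda n,p,o,z:(1e3*((cast(n,(np.array(p,float)+.5)/4-.5+o,z)[:,:2]-O)@np.c_[u,v])).round(1)
print('knob',S('scene',[[347,195]],[284,191],.084),'tcp',1e3*((manip.sense()['position'][:2]-O)@np.c_[u,v]))
print('rear',S('top',[[228,228],[327,188]],[262,208],.036))
```

```text
knob [[-148.9  118.3]] tcp [-148.08842105  115.53152835]
rear [[-137.9   33.4]
 [-133.8  -33.3]]
```

```bash
python3 -m creep '[{"translation":[0.0025,-0.002,0.0154],"yaw":0},{"translation":[0,0,0.0154],"yaw":0},{"translation":[0,0,0.0154],"yaw":0},{"translation":[0,0,0.0154],"yaw":0},{"translation":[0,0,0.0154],"yaw":0},{"translation":[0,0,0.0154],"yaw":0},{"translation":[0,0,0.0154],"yaw":0},{"translation":[0,0,0.0154],"yaw":0},{"translation":[0,0,0.0154],"yaw":0},{"translation":[0,0,0.0154],"yaw":0},{"translation":[0,0,0],"yaw":0}]' ; python3 go.py 0.5296 0.0631 0.056 18.22; python3 -m creep '[{"translation":[0,0,0],"yaw":0},{"translation":[0,0,0],"yaw":0},{"translation":[0,0,0],"yaw":0},{"translation":[0,0,0],"yaw":0},{"translation":[0,0,0],"yaw":0},{"translation":[0,0,0],"yaw":0}]' 0 25;python3 go.py 0.5296 0.0631 0.056 18.22
```

```text
t: 16.05
position: [0.5093, 0.1217, 0.0551]
ee_rot: [0.0, 0.987, 0.158, -0.001]
ft_force: [0.5, 0.7, 0.7]
opening: 0.525
grip_force: 0.0
t 16.05 pos [0.5093 0.1217 0.0551] yaw 18.22 tilt z [-1.3e-03 -5.0e-04 -1.0e+00] F [0.47 0.73 0.67] grip 0.0 open 0.525
turn units 0.0 shift units NOW [ 0.0023  0.1549 -0.0023]
shift units after turn [ 0.0023  0.1549 -0.0024]
t: 16.65
position: [0.51, 0.1221, 0.0562]
ee_rot: [-0.0, 0.987, 0.158, 0.0]
ft_force: [-1.4, 1.2, 4.4]
opening: 0.179
grip_force: 25.8
t 16.65 pos [0.51   0.1221 0.0562] yaw 18.22 tilt z [ 4.e-04  2.e-04 -1.e+00] F [-1.44  1.18  4.4 ] grip 25.8 open 0.179
turn units 0.0 shift units NOW [0.0004 0.1554 0.0005]
shift units after turn [0.0004 0.1554 0.0005]
```

The knob is gripped, with the opening at 15.3 mm. I'm sliding the bolt across.

```bash
python3 -m creep '[{"translation":[0,0.01,0],"yaw":0},{"translation":[0,0.01,0],"yaw":0},{"translation":[0,0.01,0],"yaw":0},{"translation":[0,0.01,0],"yaw":0},{"translation":[0,0.01,0],"yaw":0},{"translation":[0,0.01,0],"yaw":0},{"translation":[0,0.01,0],"yaw":0},{"translation":[0,0.01,0],"yaw":0},{"translation":[0,0.01,0],"yaw":0},{"translation":[0,0.01,0],"yaw":0},{"translation":[0,0.01,0],"yaw":0},{"translation":[0,0.01,0],"yaw":0},{"translation":[0,0.01,0],"yaw":0},{"translation":[0,0.01,0],"yaw":0},{"translation":[0,0.005,0],"yaw":0},{"translation":[0,0,0],"yaw":0}]';python3 go.py 0.5296 0.0631 0.056 18.22;python3 -m creep '[{"translation":[0,0.005,0],"yaw":0},{"translation":[0,0.005,0],"yaw":0},{"translation":[0,0.004,0],"yaw":0},{"translation":[0,0,0],"yaw":0}]';python3 go.py 0.5296 0.0631 0.056 18.22
```

```text
t: 18.25
position: [0.5285, 0.0661, 0.0562]
ee_rot: [0.0, 0.987, 0.158, 0.0]
ft_force: [0.4, -1.1, 4.9]
opening: 0.176
grip_force: 25.9
t 18.25 pos [0.5285 0.0661 0.0562] yaw 18.18 tilt z [ 7.e-04 -3.e-04 -1.e+00] F [ 0.43 -1.11  4.93] grip 25.9 open 0.176
turn units -0.0001 shift units NOW [0.0004 0.0081 0.0006]
shift units after turn [0.0004 0.0081 0.0006]
t: 18.65
position: [0.5289, 0.0647, 0.0562]
ee_rot: [-0.002, 0.987, 0.16, -0.0]
ft_force: [-4.4, 11.1, 7.5]
opening: 0.176
grip_force: 26.4
t 18.65 pos [0.5289 0.0647 0.0562] yaw 18.38 tilt z [-9.0e-04  3.4e-03 -1.0e+00] F [-4.37 11.1   7.52] grip 26.4 open 0.176
turn units 0.0004 shift units NOW [0.0003 0.0045 0.0005]
shift units after turn [0.0004 0.0045 0.0005]
```

The bolt hit its end stop at 11 N, within 2 mm of the nominal end. I'm releasing, rising and backing away.

```bash
python3 -m creep '[{"translation":[0,-0.004,0],"yaw":0},{"translation":[0,0,0],"yaw":0},{"translation":[0,0,0],"yaw":0},{"translation":[0,0,0],"yaw":0},{"translation":[0,0,0],"yaw":0},{"translation":[0,0,-0.01],"yaw":0},{"translation":[0,0,-0.03],"yaw":0},{"translation":[0,0,-0.03],"yaw":0},{"translation":[0,0,-0.03],"yaw":0},{"translation":[0,0,-0.03],"yaw":0},{"translation":[0,0,-0.03],"yaw":0},{"translation":[-0.03,-0.04,-0.03],"yaw":0},{"translation":[-0.03,-0.04,-0.03],"yaw":0},{"translation":[-0.03,-0.04,-0.02],"yaw":0},{"translation":[-0.03,-0.04,0],"yaw":0},{"translation":[-0.03,-0.04,0],"yaw":0},{"translation":[-0.03,-0.04,0],"yaw":0},{"translation":[0,0,0],"yaw":0},{"translation":[0,0,0],"yaw":0}]' 40
python3 - <<'E'
from h import *
a=manip.camera('scene')[:,:,::-1];b=manip.camera('top')[:,:,::-1]
q=proj('scene',[[.56,.06,.05]])[0].astype(int);p=proj('top',[[.56,.06,.05]])[0].astype(int)
f=lambda i,q:cv2.resize(i[q[1]-50:q[1]+50,q[0]-50:q[0]+50],(400,400),interpolation=2)
cv2.imwrite('pics/crop6.png',cv2.convertScaleAbs(np.hstack([f(a,q),f(b,p)]),alpha=1.5,beta=10))
E
```

```text
t: 20.55
position: [0.4311, 0.1317, 0.1526]
ee_rot: [0.0, 0.987, 0.159, 0.0]
ft_force: [0.4, 0.1, 0.2]
opening: 0.464
grip_force: 0.0
```

View pics/crop6.png

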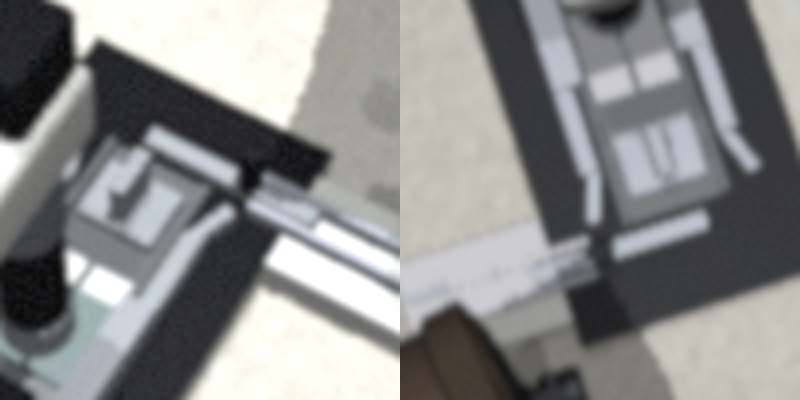

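The bolt lies across behind the carrier, its tip at crop (708,220), and the carrier hasn't moved. The gripper is clear, so I'm handing in.

```bash
python3 -c "
from workcell import manip
print(manip.finish_job())"
```

```text
the job is handed in; nothing more can be done
None
```

The carrier is home against the stop, the bolt is fully across behind it with the arm clear, and the job was handed in about 20.7 s into the 51 s limit; no verdict came back.

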